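# Uncap the cold pot and load the reagents

### The arm

A 6-joint arm with a two-finger parallel gripper is mounted at the origin on a cart in front of the work surface, level with it; the furniture and walls round the work are solid. World frame = base frame: x ahead of the robot, y to its left, z up, the work surface at z = 0. Lengths are in mm, angles in rad, forces in N, time in s.
With the tool pointing down it reaches from about 225 to 875 mm from the base axis. Payload 3.4 kg.
Tool frame: the origin (TCP) lies at the very end of the fingers, on their centre line; the grasp point (between the pads) lies ctrl.pinch_z behind it (ctrl.pinch_z is the distance from the TCP to the grasp point, in mm); z points along the fingers, y is the line along which they close (so a half turn about z gives the same grasp; the last joint's range is limited). The gripper opens to 85 mm and grips with 20 to 120 N. Pads are 22 mm wide; open, the fingers measure 114 mm over their backs; the gripper's body (76 mm by 85 mm) begins 54 mm behind the grasp point. The pads swing forward as they close: fully open they stand 13 mm farther back than shut.
Start: joints at [-1.291, 0.276, 1.505, -0, 1.361, -0.121], TCP at [224.341, -529.465, 231.328] pointing down, gripper open.
Joint ranges: [-2.89, 2.89], [-0.75, 2.08], [0.22, 2.7], [-1.18, 4.32], [0.11, 2.71], [-2.7, 2.7]. Speed limits (rad/s): [2.57, 2.57, 3.14, 3.14, 3.14, 3.14].

### API

Orientations are given as a unit quaternion [w, x, y, z].
In Python, from bench import ctrl, workorder, snapshot, get_obs gives the robot as it stands (ctrl), with the cameras as plain functions, the job (workorder) and the readings as plain functions.
- The arm moves only by the tool jog_arm, called after "Request:" in YAML: its name, and indented under it one key for each argument. Schema: {"type":"object","properties":{"steps":{"type":"array","items":{"type":"number"},"minItems":5,"maxItems":50},"squeeze":{"type":"number"},"only":{"type":"string"},"quiet":{"type":"boolean"},"lines":{"type":"string"}},"required":["steps"],"additionalProperties":false}. steps is one flat list of numbers that holds 1 to 10 rows one after another, with no inner brackets; each row has 5 numbers: the opening from 0.0 (shut) to 1.0 (fully open), then dx, dy, dz in shares of the most that a row can go, 1 being 62.5 mm, then a turn about the tool's z in units of 0.05 rad; each row shifts and turns the commanded pose from where the row before left it, along the tool's axes as they then stand; what a row does not reach is not made up. A row lasts 1/8 s, in which the tool goes at most 62.5 mm and 0.188 rad, less where a joint would pass 70% of its speed; a pose out of reach is approached as far as the arm can. The fingers move at their own pace and stop on an object; squeeze is the grip in N (left out, the last holds). Time passes only in rows, so rows that do not move let the fingers close. The tool returns the time, the measured TCP pose, the force, the opening and the grip force at its end. only (a regular expression) keeps the lines of the reply that match it, lines (a string "A,B") keeps lines A to B, and quiet returns only ok. Input that does not fit is refused with a message, and nothing moves.
- get_obs(): the state, without advancing time (a new reading comes with each control period).
- snapshot(name): name is "scene" or "top"; returns a dict with "img" (400x640x3 uint8, red, green, blue), "mtx" (3x3 intrinsics, pixels), "extrinsics" (4x4, takes a point from world to camera coordinates). Camera axes: x right, y up, looking along -z (the intrinsics and any distortion apply to the point x, -y, -z); pixel columns grow to the right and rows downward; lengths in mm; the calibration is good to about 2 mm. A picture is of the moment at which its call begins. There is no depth.
- workorder.close_job(): hands the job in; it is judged then, once.
The state is a dict: "t": time; "joints": joint angles; "joint_vel": joint speeds; "effort": joint torques, N m; "ee_pos": TCP position; "tcp_rot": TCP orientation; "force": force on the tool from outside, world axes, zero at the start; "ft_torque": the same for the moment, N m; "opening": opening from 0.0 (shut) to 1.0 (fully open); "grip_force": force on a finger pad.
Only numpy, scipy, OpenCV 4.12 (cv2) and the standard library are available. Lean on these libraries where they do the work, as an engineer would, in place of code of your own. Each camera call takes 0.05 s, during which the arm holds its last target. There are 200 camera calls.

### The job

Get the three reagent bottles into the cooling pot: first lift the loose cap off the round steel pot and set it flat, knob up, in the round white dish that holds it; then stand the large, the small and the slim bottle upright side by side on the floor of the pot. Set things down gently rather than dropping them, do not knock any bottle over, and leave the cartons, the tape roll and the petri dish where they are.

Things in the scene. Friction and masses are not known exactly. Their poses are not given: they have to be found in the camera images.
- cold_pot: Round steel cooling pot, fixed to the bench, open at the top under its cap: 158 mm outside, 150 mm inside, 72 mm high, flat floor 6 mm above the bench, 4 mm wall; two small wire lugs (to 94 mm from the axis, 40 mm up) on its own +y and -y sides. Origin: centre of its underside, z up. It stands on the left or the right of the work.
- pot_floor (a point): Centre of the pot's inner floor, 6 mm above the bench, z up.
- pot_cap: Loose grey cap of the pot, 170 mm across, 57 mm high with its knob, about 0.2 kg. Its 14 mm skirt hangs round the pot's wall with 3 mm play; it lifts straight up. Disc top 20 mm above the origin; knob 34 mm across from 27 to 57 mm above it, on a 24 mm stem. Origin: on the axis at the skirt's lower edge, z up; 58 mm above the bench while on the pot.
- cap_knob (a point): Centre of the cap's knob, 45 mm above the cap's origin.
- cap_rest: White round dish that holds the cap, fixed to the bench: 184 mm across inside at its 6 mm thick floor, flaring to 200 mm inside and 208 mm outside at the rim, 22 mm above the bench. The cap sits flat in it, skirt down, with 7 mm play all round. Origin: centre of its underside, z up. The pot stands on the other side of the work.
- rest_seat (a point): Centre of the dish's floor, 6 mm above the bench, z up. The seated cap's origin lies here.
- large_bottle: Large white reagent bottle standing on the bench: body 68 mm across, shoulder up to 106 mm high, 39 mm screw cap (tight, part of the bottle) from 100 to 120 mm; 120 mm high, 0.15 to 0.31 kg. Origin: centre of its underside, z up. 
- small_bottle: Small white reagent bottle standing on the bench: body 56 mm across, shoulder up to 88 mm, 32 mm screw cap (tight) from 84 to 100 mm; 100 mm high, 0.22 to 0.42 kg. Origin: centre of its underside, z up. 
- slim_bottle: Slim all-white plastic bottle standing on the bench: body 36 mm across, narrowing above about 72 mm to a 19 mm cap (tight) from 96 mm to the top at 112 mm; about 0.1 kg. Origin: centre of its underside, z up. 
- carton_a: Bystander: upright printed assay carton, 80 mm (own x) by 104 mm (own y), 142 mm high, loose, 0.14 kg; leave it. Origin: centre of its underside, z up. 
- carton_b: Bystander: a second carton like carton_a; leave it. Origin: centre of its underside, z up. 
- tape: Bystander: roll of tape lying flat, 84 mm across, 19 mm high; leave it. Origin: centre of its underside, z up. 
- dish: Bystander: closed petri dish lying flat, 90 mm across, 15 mm high; leave it. Origin: centre of its underside, z up. 
- rack: Bystander: green tube rack, fixed, 75 mm (own x) by 147 mm (own y), 58 mm high, with tubes up to 79 mm above the bench; behind the work. Origin: centre of its underside, z up. 

How it is judged:
By the outcome, as a careful person would: the job done as asked, in the order asked, and still so for the second after the job is handed in, with the robot touching nothing.
It also fails if it takes over 72 s, if anything falls off the work surface, if the arm or the gripper's body presses on something with over 40 N, if the wrist force passes 120 N, or if a joint passes its speed limit or range.

## Working session

There is one attempt and no reset: what is moved stays moved. The work goes in short steps, Python scripts to look and compute and a tool call to move; the robot and the scene stay as the last step left them, time stands still between calls to the robot, and variables do not carry over. Pictures are saved under pics/ and viewed, at most 10 in all, crops included, and the job is handed in when it is done.

```bash
ls; mkdir -p pics; python3 - <<'E'
from bench import ctrl, workorder, snapshot, get_obs
import cv2, numpy as np
print(get_obs(), ctrl.pinch_z)
for n in ("scene","top"):
    s=snapshot(n); cv2.imwrite(f"pics/{n}0.png",s["img"][:,:,::-1]); print(n,s["mtx"].round(1).tolist(),s["extrinsics"].round(3).tolist(),[k for k in s])
E
```

```text
bench.py
pics
{'t': 0.0, 'joints': array([-1.29102409e+00,  2.76569557e-01,  1.50616076e+00,  8.13635496e-06,
        1.36068495e+00, -1.20983525e-01]), 'joint_vel': array([-1.02357872e-03,  3.15259347e-04,  1.08223730e-03,  5.26146554e-05,
       -1.29686681e-04,  7.80810782e-04]), 'effort': array([-5.09423699e-04, -4.16778195e+01, -2.45803320e+01, -2.04622502e-04,
        1.11631025e-02, -1.53595374e-05]), 'ee_pos': array([ 224.17216607, -528.91578739,  230.44320749]), 'tcp_rot': array([-9.08748212e-04,  9.79991198e-01,  1.99038746e-01, -6.83109530e-05]), 'force': array([ 0.81858669, -0.63884975,  0.06972509]), 'ft_torque': array([-0.0260489 ,  0.0018985 , -0.00667683]), 'grip_force': 0.0, 'opening': 1.0004805965705057} 18.700000000000003
scene [[505.3, 0.0, 320.0], [0.0, 505.3, 192.0], [0.0, 0.0, 1.0]] [[-0.829, -0.559, -0.013, 464.241], [0.263, -0.41, 0.874, -219.531], [-0.494, 0.72, 0.487, -1397.52], [0.0, 0.0, 0.0, 1.0]] ['img', 'mtx', 'extrinsics']
top [[503.3, 0.0, 314.5], [0.0, 503.3, 201.0], [0.0, 0.0, 1.0]] [[0.027, -0.999, 0.024, -33.736], [0.982, 0.031, 0.189, -572.69], [-0.189, 0.018, 0.982, -1673.393], [0.0, 0.0, 0.0, 1.0]] ['img', 'mtx', 'extrinsics']
```

View pics/top0.png

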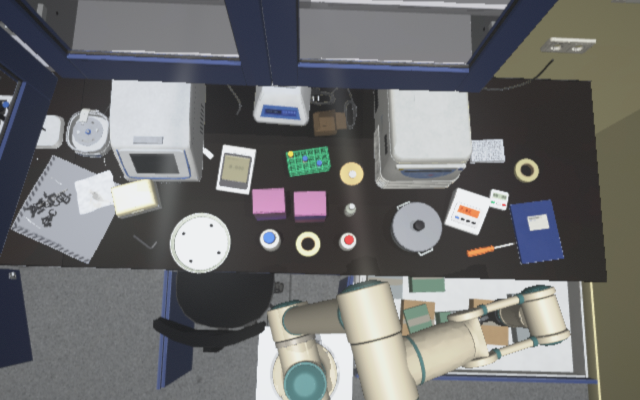

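View pics/scene0.png

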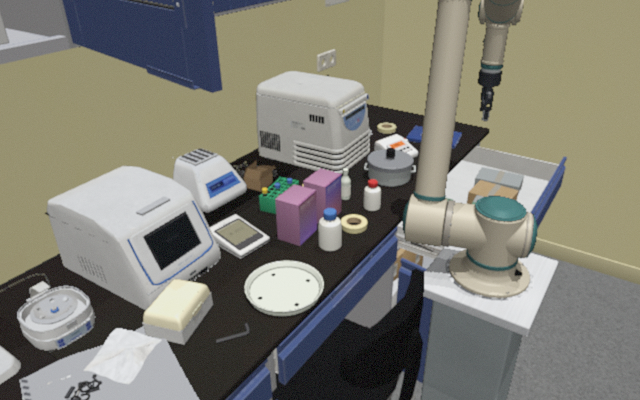

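Top view: capped pot at (417,227), knob (418,226), white dish (200,242), large bottle (blue cap) (270,239), small one (red cap) (348,241), slim (350,210), and cartons (269,204) and (310,206). I also see the tape (308,243) and petri dish (351,173). The scene view agrees.

```bash
cat > h.py <<'E'
import cv2, numpy as np
from bench import ctrl, workorder, snapshot, get_obs
def ray(s,u,v):
    E=s["extrinsics"];K=s["mtx"];R=E[:3,:3]
    d=np.array([(u-K[0,2])/K[0,0],-(v-K[1,2])/K[1,1],-1.0])
    return -R.T@E[:3,3], R.T@d
def on(s,u,v,z):
    c,d=ray(s,u,v); return c+d*(z-c[2])/d[2]
def cross(s1,p1,s2,p2):
    (a,d),(b,e)=ray(s1,*p1),ray(s2,*p2)
    t=np.linalg.lstsq(np.c_[d,-e],b-a,rcond=None)[0]
    p,q=a+t[0]*d,b+t[1]*e
    return (p+q)/2,np.linalg.norm(p-q)
def blob(s,lo,hi,box):
    x0,y0,x1,y1=box
    m=cv2.inRange(cv2.cvtColor(s["img"][y0:y1,x0:x1],cv2.COLOR_RGB2HSV),lo,hi)
    n,l,st,c=cv2.connectedComponentsWithStats(m)
    i=1+np.argmax(st[1:,4]); return c[i]+[x0,y0],st[i]+[x0,y0,0,0,0],(l==i)
E
python3 - <<'E'
from h import *
T=snapshot("top");S=snapshot("scene")
full=((0,0,0),(179,255,255))
B=((100,120,60),(125,255,255));R=((170,100,60),(179,255,255));K=((0,0,0),(179,255,50));W=((0,0,140),(179,60,255))
def do(n,c,bt,bs,z):
    a,sa,_=blob(T,*c,bt);b,sb,_=blob(S,*c,bs)
    print(n,a.round(1),sa,b.round(1),sb,"| top@z",on(T,*a,z).round(1),"scene@z",on(S,*b,z).round(1),"x",cross(T,a,S,b))
do("blue",B,(255,225,285,250),(318,200,345,225),114)
do("red",R,(336,230,360,250),(362,175,384,195),95)
do("knob",K,(408,216,428,236),(382,146,398,160),108)
do("slim",W,(340,200,361,220),(336,165,355,203),90)
do("rest",W,(165,210,236,275),(240,255,330,320),20)
G=((0,0,60),(179,70,200))
do("pot",G,(385,195,450,260),(360,140,420,188),78)
a=cv2.resize(T["img"][190:290,160:460],None,fx=2.66,fy=2.66,interpolation=cv2.INTER_CUBIC)
b=cv2.resize(S["img"][130:270,230:430],None,fx=2.1,fy=2.1,interpolation=cv2.INTER_CUBIC)
o=np.zeros((600,800,3),np.uint8);o[:a.shape[0],:a.shape[1]]=a;o[280:280+b.shape[0],:b.shape[1]]=b
cv2.imwrite("pics/crop1.png",o[:,:,::-1])
E
```

```text
blue [268.8 237.5] [264 233  11  10  86] [329.5 213.8] [324 209  12  11 117] | top@z [436.1 129.9 114. ] scene@z [432.2 137.7 114. ] x (array([436.85405804, 130.35482499, 108.60366224]), np.float64(0.26931398462233486))Traceback (most recent call last):
  File "<stdin>", line 9, in <module>
  File "<stdin>", line 6, in do
  File "h.py", line 18, in blob
    i=1+np.argmax(st[1:,4]); return c[i]+[x0,y0],st[i]+[x0,y0,0,0,0],(l==i)
        ~~~~~~~~~^^^^^^^^^^
    return _wrapfunc(a, 'argmax', axis=axis, out=out, **kwds)
    return bound(*args, **kwds)
ValueError: attempt to get argmax of an empty sequence
```

```bash
cat > m.py <<'E'
from h import *
T=snapshot("top");S=snapshot("scene")
B=((100,120,60),(125,255,255));R=((0,110,60),(10,255,255));K=((0,0,0),(179,255,50));W=((0,0,130),(179,60,255));G=((0,0,60),(179,70,200))
def do(n,c,bt,bs,z):
    if n=="red":
        for s in (T,S):
            if not s.get("r"): s["img"]=s["img"].copy()
    try:
        a,sa,_=blob(T,*c,bt);b,sb,_=blob(S,*c,bs)
        print(n,a.round(1),sa,b.round(1),sb,"| top",on(T,*a,z).round(1),"scene",on(S,*b,z).round(1),"x",cross(T,a,S,b)[0].round(1))
    except ValueError: print(n,"none")
do("blue",B,(255,225,285,250),(318,200,345,225),114)
do("red",R,(336,230,360,250),(362,175,384,195),95)
do("knob",K,(408,216,428,236),(382,146,398,160),108)
do("slim",W,(340,200,361,220),(336,165,355,203),90)
do("rest",W,(165,210,236,275),(240,255,330,320),20)
do("pot",G,(385,195,450,260),(360,140,420,188),78)
a=cv2.resize(T["img"][190:290,160:460],None,fx=2.66,fy=2.66,interpolation=cv2.INTER_CUBIC)
b=cv2.resize(S["img"][130:270,230:430],None,fx=2.1,fy=2.1,interpolation=cv2.INTER_CUBIC)
o=np.zeros((600,800,3),np.uint8);o[:a.shape[0],:a.shape[1]]=a;o[280:280+b.shape[0],:b.shape[1]]=b
cv2.imwrite("pics/crop1.png",o[:,:,::-1])
E
python3 m.py
```

```text
blue [268.8 237.5] [264 233  11  10  86] [329.6 213.8] [324 208  13  12 120] | top [436.1 129.9 114. ] scene [432.1 137.7 114. ] x [436.8 130.3 108.6]
red [348.4 239.3] [345 235   8   9  59] [372.2 182.7] [367 179  11   9  80] | top [ 440.2 -131.9   95. ] scene [ 437.8 -127.5   95. ] x [ 440.4 -132.2   92.1]
knob [414.  225.5] [414 225   1   2   2] [390.  153.1] [387 149   7   9  60] | top [ 491.1 -347.6  108. ] scene [ 482.6 -340.   108. ] x [ 489.8 -349.7  102.7]
slim [350.2 208.7] [346 203  10  12  96] [344.4 181.1] [336 165  17  35 299] | top [ 544.2 -136.9   90. ] scene [525.5 -96.1  90. ] x [ 550.  -138.8   63.8]
rest [199.8 242.5] [ 170  213   61   61 2916] [283.7 286.9] [ 244  260   80   55 3400] | top [422.6 372.1  20. ] scene [418.  379.8  20. ] x [423.3 373.5  13.2]
pot [421.6 228.2] [ 385  195   65   65 3440] [389.5 164.3] [ 360  140   60   48 1911] | top [ 487.3 -379.8   78. ] scene [ 468.1 -311.9   78. ] x [ 498.  -386.8   38.8]
```

View pics/crop1.png

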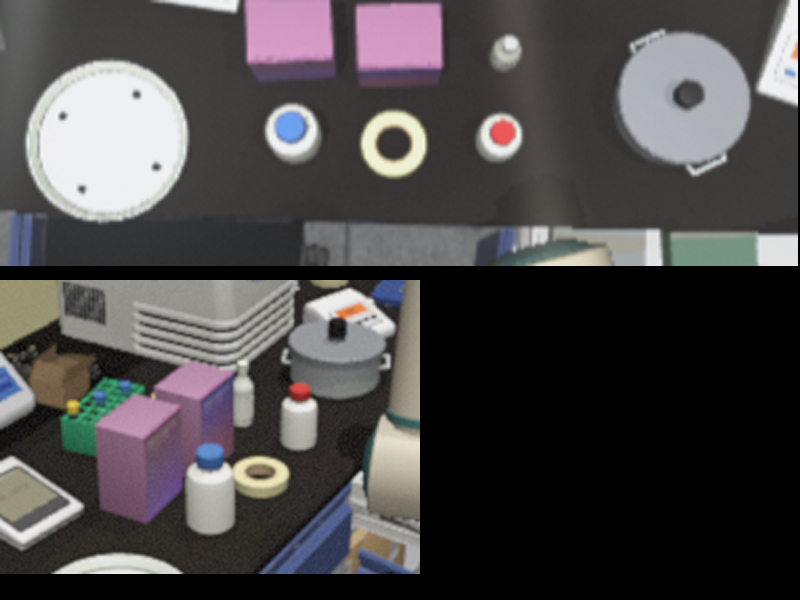

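The enlarged crop shows the bottles, dish and pot clearly. The knob is at about (418.6,225.3), the slim bottle's cap top at about (351.7,206), and the lugs lie on a line from (404,206) to (426,251). Next I refine the knob, disc and slim cap.

```bash
python3 - <<'E'
from h import *
T=snapshot("top");S=snapshot("scene")
g=lambda s:cv2.cvtColor(s["img"],cv2.COLOR_RGB2GRAY)
t=g(T);print(t[218:236,408:430:1]);print(T["img"][227,388:398].tolist())
print("slim");print(t[200:218,342:360])
D,st,_=blob(T,((90,15,90),(140,90,190)),None or ((0)),0) if 0 else (0,0,0)
m=cv2.inRange(t[195:262,385:455],85,175)
c=max(cv2.findContours(m,cv2.RETR_EXTERNAL,cv2.CHAIN_APPROX_NONE)[0],key=cv2.contourArea)
c=cv2.convexHull(cv2.morphologyEx(m,cv2.MORPH_OPEN,np.ones((9,9),np.uint8)).nonzero() and np.argwhere(cv2.morphologyEx(m,cv2.MORPH_OPEN,np.ones((15,15),np.uint8)))[:,::-1].astype(np.int32).copy())
e=cv2.fitEllipse(c);p=np.array(e[0])+[385,195];print("disc",p,e[1],on(T,*p,78))
E
```

```text
[[177 176 176 177 177 177 177 176 177 174 174 175 174 175 175 176 175 176
  176 175 176 176]
 [177 177 177 177 175 175 176 175 171 151 148 158 161 171 173 176 176 175
  176 175 176 176]
 [177 177 177 175 169 169 167 162 139 104  98 115 120 136 150 171 175 175
  175 176 176 176]
 [178 177 175 168 161 160 153 125  85  69  69  72  72  79 104 149 171 176
  176 176 177 176]
 [178 175 169 161 158 152 121  79  68  67  67  66  65  65  73 106 150 174
  176 176 177 176]
 [178 175 162 160 155 124  71  61  70  71  69  68  67  66  66  79 125 172
  176 177 177 176]
 [178 175 162 159 152  87  52  66  74  74  71  72  68  67  66  74 115 171
  176 177 177 177]
 [178 177 162 160 151  75  49  66  77  77  75  73  71  69  67  71 106 170
  177 177 176 177]
 [178 176 161 159 146  76  50  62  80  81  77  76  71  70  68  71 105 171
  177 177 176 176]
 [179 176 162 159 146  84  51  55  74  81  81  77  74  71  70  82 125 173
  178 177 177 177]
 [179 177 169 162 154 116  71  49  60  73  80  79  77  76  84 119 157 176
  178 177 177 176]
 [180 179 177 170 160 144 115  72  57  59  67  73  80 100 136 159 174 177
  1
[... 1650 characters left out ...]
92 119 137 157 176 188 188 186 182 164 141  98  78  74  74  74]
 [ 55  60  84 119 137 149 152 159 160 160 152 141 103  79  75  74  74  73]
 [ 54  56  71 105 125 139 138 136 128 131 122 119  83  74  75  74  73  73]
 [ 55  56  61  78 103 115 122 123 119 108  98  82  74  74  73  74  73  74]
 [ 57  56  58  63  75  87  99 102  97  83  74  73  72  74  74  73  73  74]
 [ 56  57  57  57  60  65  70  72  70  68  68  72  73  73  74  74  74  74]]Traceback (most recent call last):
  File "<stdin>", line 10, in <module>
cv2.error: OpenCV(4.12.0) /io/opencv/modules/imgproc/src/shapedescr.cpp:356: error: (-215:Assertion failed) n >= 0 && (depth == CV_32F || depth == CV_32S) in function 'fitEllipseNoDirect'
```

```bash
python3 - <<'E'
from h import *
T=snapshot("top")
t=cv2.cvtColor(T["img"],cv2.COLOR_RGB2GRAY)
m=cv2.inRange(t[190:265,380:460],140,195)
m=cv2.morphologyEx(cv2.morphologyEx(m,cv2.MORPH_CLOSE,cv2.getStructuringElement(2,(15,15))),cv2.MORPH_OPEN,cv2.getStructuringElement(2,(21,21)))
c=max(cv2.findContours(m,cv2.RETR_EXTERNAL,cv2.CHAIN_APPROX_NONE)[0],key=cv2.contourArea)
e=cv2.fitEllipse(c);p=np.array(e[0])+[380,190];print("disc",p,e[1],on(T,*p,78))
for n,u,v,z in [("knobtop",418.8,225,115),("slim",351.8,205.6,112),("lug1",404,206,40),("lug2",426,251,40),
 ("blue top",268.8,237,120),("red top",348.6,239,100),("tapeC",308,243.7,15),
 ("cA l",252.5,219.5,142),("cA r",285.5,217,142),("cA far l",253,189.5,142),("cB l",294.5,218.5,142),("cB r",326,217,142),("cB far r",326,191,142)]:
    print(n,on(T,u,v,z).round(1))
E
```

```text
disc [417.22164154 226.48322296] (47.38569259643555, 51.95664596557617) [ 492.60189916 -365.08681498   78.        ]
knobtop [ 492.2 -362.   115. ]
slim [ 550.8 -140.1  112. ]
lug1 [ 568.6 -328.4   40. ]
lug2 [ 414.6 -402.9   40. ]
blue top [437.  129.5 120. ]
red top [ 440.7 -132.1  100. ]
tapeC [430.2   0.7  15. ]
cA l [489.5 182.9 142. ]
cA r [501.  77. 142.]
cA far l [588.4 186.3 142. ]
cB l [497.   47.8 142. ]
cB r [505.1 -54.  142. ]
cB far r [591.2 -52.  142. ]
```

The measurements agree. The pot is at (492,-365), with the lug midpoint and disc matching, and the dish at (422.5,372). The large bottle is at (437,130), the small at (440,-132) and the slim at (551,-139). I turn the tool square to the world and go above the knob.

Units first: shifts go in shares of 62.5 mm and turns go in units of 0.05 rad. So -27 mm is -0.432, 45 mm is 0.72, 0.1336 rad is 2.672.

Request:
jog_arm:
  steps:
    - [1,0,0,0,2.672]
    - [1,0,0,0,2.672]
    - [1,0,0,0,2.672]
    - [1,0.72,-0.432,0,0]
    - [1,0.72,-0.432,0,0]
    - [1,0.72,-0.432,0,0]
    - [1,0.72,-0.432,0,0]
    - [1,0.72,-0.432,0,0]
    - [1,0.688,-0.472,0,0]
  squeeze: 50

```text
refused: steps[0]: [1, 0, 0, 0, 2.672] is not of type 'number' (schema: type "number"). Nothing was moved.
```

Refused on format, not on reach. It needs one flat list, 5 numbers to a row, no inner brackets.

Request:
jog_arm:
  steps: [1,0,0,0,2.672,1,0,0,0,2.672,1,0,0,0,2.672,1,0.72,-0.432,0,0,1,0.72,-0.432,0,0,1,0.72,-0.432,0,0,1,0.72,-0.432,0,0,1,0.72,-0.432,0,0,1,0.688,-0.472,0,0]
  squeeze: 50

```text
t: 1.58
ee_pos: [493.8, -364.1, 231.4]
tcp_rot: [0.0, 1.0, -0.0, 0.0]
force: [-0.2, -0.2, -0.3]
opening: 0.998
grip_force: 0.0
```

Request:
jog_arm:
  steps: [1,0,0,0,0,1,0,0,0,0]

```text
t: 1.82
ee_pos: [492.0, -365.0, 231.2]
tcp_rot: [0.0, 1.0, 0.0, -0.0]
force: [-0.2, 1.3, -0.1]
opening: 0.996
grip_force: 0.0
```

Scaled: 45 mm is 0.72, 35 mm is 0.56.

Request:
jog_arm:
  steps: [1,0,0,0.72,0,1,0,0,0.72,0,1,0,0,0.56,0,1,0,0,0.208,0,1,0,0,0.096,0,1,0,0,0,0,0,0,0,0,0,0,0,0,0,0,0,0,0,0,0,0,0,0,0,0]
  squeeze: 50

```text
t: 3.08
ee_pos: [492.6, -363.9, 88.2]
tcp_rot: [-0.001, 1.0, -0.0, 0.0]
force: [-0.5, 4.0, 5.6]
opening: 0.381
grip_force: 50.0
```

Request:
jog_arm:
  steps: [0,0,0,0,0,0,0,0,0,0,0,0,0,0,0,0,0,0,0,0]

```text
t: 3.58
ee_pos: [492.6, -363.9, 88.2]
tcp_rot: [-0.001, 1.0, -0.0, 0.0]
force: [-0.0, 3.1, 5.3]
opening: 0.378
grip_force: 50.0
```

Request:
jog_arm:
  steps: [0,0,0,-0.128,0,0,0,0,-0.16,0,0,0,0,-0.24,0,0,0,0,-0.4,0,0,0,0,-0.56,0,0,0,0,-0.56,0,0,0,0,-0.32,0,0,0,0,0,0]

```text
t: 4.58
ee_pos: [493.2, -366.1, 238.2]
tcp_rot: [0.002, 1.0, -0.0, 0.002]
force: [0.3, 0.6, -2.7]
opening: 0.385
grip_force: 50.1
```

```bash
python3 -c "
from h import *
s=snapshot('top');cv2.imwrite('pics/lift.png',cv2.resize(s['img'][150:300,260:500],None,fx=2,fy=2)[:,:,::-1])"
```

```text
(no output)
```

View pics/lift.png

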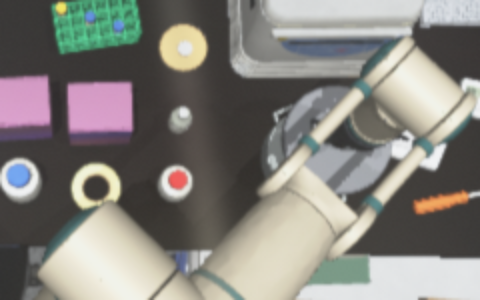

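The cap is up: a grey disc in the gripper at (330,130), with the open pot visible behind it. Nothing else has moved. Carrying it to the dish.

Request:
jog_arm:
  steps: [0,-0.032,-0.32,0,0,0,-0.064,-0.608,0,0,0,-0.08,-0.8,0,0,0,-0.08,-0.88,0,0,0,-0.08,-0.88,0,0,0,-0.08,-0.88,0,0,0,-0.08,-0.88,0,0,0,-0.08,-0.88,0,0,0,-0.08,-0.88,0,0,0,-0.08,-0.88,0,0]

```text
t: 5.88
ee_pos: [444.0, 130.2, 234.2]
tcp_rot: [0.0, 1.0, 0.0, -0.001]
force: [0.8, -0.1, -2.4]
opening: 0.38
grip_force: 50.1
```

Request:
jog_arm:
  steps: [0,-0.08,-0.88,0,0,0,-0.08,-0.88,0,0,0,-0.08,-0.8,0,0,0,-0.08,-0.64,0,0,0,-0.064,-0.4,0,0,0,-0.032,-0.224,0,0,0,0,0,0,0,0,0,0,0,0]

```text
t: 6.88
ee_pos: [420.1, 366.0, 235.0]
tcp_rot: [0.001, 1.0, -0.0, -0.0]
force: [-0.4, -0.3, -3.7]
opening: 0.381
grip_force: 50.2
```

Request:
jog_arm:
  steps: [0,0.04,-0.104,0,0,0,0,0,0.64,0,0,0,0,0.72,0,0,0,0,0.72,0,0,0,0,0.4,0,0,0,0,0.24,0,0,0,0,0.128,0,0,0,0,0.096,0,0,0,0,0,0]

```text
t: 8.0
ee_pos: [423.1, 373.7, 51.6]
tcp_rot: [-0.0, 1.0, -0.0, 0.0]
force: [0.2, 0.7, -2.1]
opening: 0.383
grip_force: 50.2
```

```bash
python3 -c "
from h import *
s=snapshot('scene');cv2.imwrite('pics/rest.png',cv2.resize(s['img'][180:340,180:380],None,fx=3,fy=3)[:,:,::-1])"
```

```text
(no output)
```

View pics/rest.png

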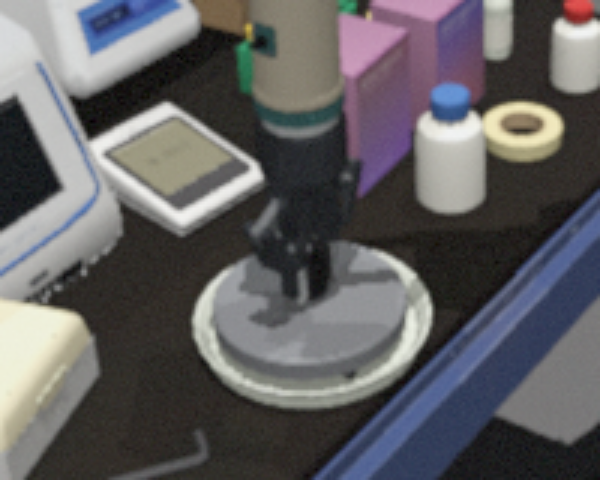

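The cap hovers level over the dish, centred in the ring; its disc is at about (310,305) in the crop, and the floor beneath shows evenly. Lowering the rest and releasing.

Scaled: 4 mm is 0.064, 3 mm is 0.048.

Request:
jog_arm:
  steps: [0,0,0,0.064,0,0,0,0,0.064,0,0,0,0,0.048,0,0,0,0,0.032,0,0,0,0,0.016,0,0,0,0,0.0128,0,0,0,0,0,0]

```text
t: 8.93
ee_pos: [422.9, 373.5, 36.4]
tcp_rot: [0.0, 1.0, -0.0, 0.0]
force: [0.5, 0.3, -3.6]
opening: 0.384
grip_force: 50.2
```

Scaled: 0.7 mm is 0.0112.

Request:
jog_arm:
  steps: [0,0,0,0.0112,0,0,0,0,0.0112,0,0,0,0,0,0]

```text
t: 9.3
ee_pos: [423.0, 373.6, 36.2]
tcp_rot: [-0.0, 1.0, 0.0, 0.0]
force: [-1.9, -1.6, 5.2]
opening: 0.378
grip_force: 51.1
```

Request:
jog_arm:
  steps: [0,0,0,0.0112,0,0,0,0,0.0112,0,0,0,0,0,0]

```text
t: 9.68
ee_pos: [423.0, 373.6, 36.2]
tcp_rot: [-0.0, 1.0, 0.0, 0.001]
force: [-3.5, -2.9, 13.8]
opening: 0.381
grip_force: 51.9
```

Contact, at the seated height of 36.2 mm. Release slowly, then go up to the large bottle.

Scaled: 55 mm is 0.88, -50 mm is -0.8.

Request:
jog_arm:
  steps: [0.45,0,0,-0.016,0,0.6,0,0,0,0,0.8,0,0,0,0,1,0,0,0,0,1,0,0,-0.24,0,1,0,0,-0.64,0,1,0,0,-0.8,0,1,0,0,-0.8,0,1,0.064,0.72,0,0,1,0.064,0.88,0,0]

```text
t: 10.92
ee_pos: [431.6, 273.4, 191.7]
tcp_rot: [-0.001, 1.0, 0.001, 0.002]
force: [0.8, -0.4, -1.0]
opening: 0.998
grip_force: 0.0
```

Request:
jog_arm:
  steps: [1,0.048,0.8,0,0,1,0.048,0.8,0,0,1,0,0.448,0,0,1,0,0.24,0,0,1,0,0,0,0,1,0,0,0,0]

```text
t: 11.68
ee_pos: [437.0, 131.4, 189.9]
tcp_rot: [-0.0, 1.0, 0.0, 0.0]
force: [1.0, 0.7, -0.1]
opening: 0.997
grip_force: 0.0
```

```bash
python3 -c "
from h import *
T=snapshot('top');S=snapshot('scene')
a=cv2.resize(T['img'][190:290,150:350],None,fx=3,fy=3);b=cv2.resize(S['img'][190:330,220:420],None,fx=2,fy=2)
o=np.zeros((580,600,3),np.uint8);o[:300]=a;o[300:,:400]=b
cv2.imwrite('pics/seated.png',o[:,:,::-1])"
```

```text
(no output)
```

View pics/seated.png

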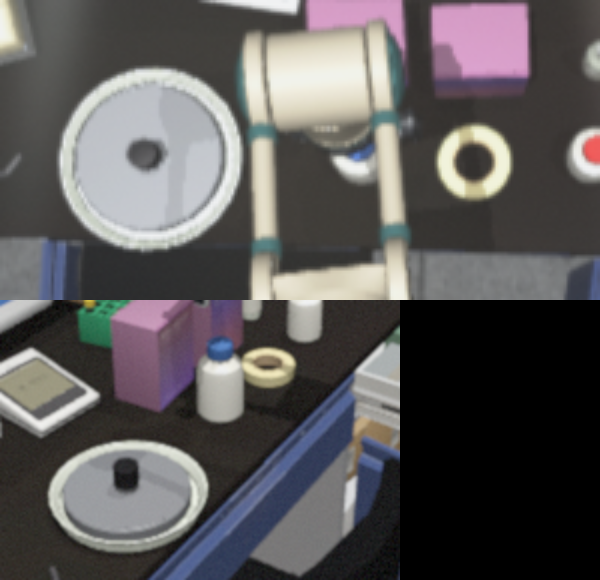

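The cap sits flat and centred in the dish, disc at (150,157) in the top crop, and the large bottle is still standing. Gripping it by its screw cap.

Scaled: 25 mm is 0.4, 15 mm is 0.24.

Request:
jog_arm:
  steps: [1,0,0.016,0.64,0,1,0,0,0.4,0,1,0,0,0.24,0,1,0,0,0.128,0,1,0,0,0,0,0.3,0,0,0,0,0,0,0,0,0,0,0,0,0,0,0,0,0,0,0,0,0,0,0,0]
  squeeze: 50

```text
t: 13.02
ee_pos: [437.5, 129.7, 102.5]
tcp_rot: [-0.0, 1.0, -0.0, 0.001]
force: [-0.4, 0.6, 5.5]
opening: 0.42
grip_force: 50.1
```

Request:
jog_arm:
  steps: [0,0,0,-0.08,0,0,0,0,-0.16,0,0,0,0,-0.32,0,0,0,0,-0.48,0,0,0,0,-0.48,0,0,0,0,-0.4,0,0,0,0,0,0]

```text
t: 13.9
ee_pos: [438.1, 129.7, 223.5]
tcp_rot: [-0.0, 1.0, -0.0, 0.002]
force: [0.0, 0.2, -2.2]
opening: 0.424
grip_force: 50.3
```

Scaled: 30 mm is 0.48, -15 mm is -0.24.

Request:
jog_arm:
  steps: [0,0.016,0.32,-0.24,0,0,0.032,0.672,0,0,0,0.032,0.88,0,0,0,0.032,0.928,0,0,0,0.032,0.928,0,0,0,0.032,0.928,0,0,0,0.032,0.928,0,0,0,0.032,0.88,0,0,0,0.032,0.752,0,0,0,0.032,0.48,0,0]

```text
t: 15.15
ee_pos: [454.9, -353.4, 234.6]
tcp_rot: [-0.001, 1.0, -0.001, -0.001]
force: [-0.1, 0.7, -1.6]
opening: 0.42
grip_force: 50.7
```

Request:
jog_arm:
  steps: [0,0.032,0.32,0,0,0,0,0,0,0,0,0,0,0,0]

```text
t: 15.52
ee_pos: [457.6, -370.0, 236.2]
tcp_rot: [-0.001, 1.0, 0.0, -0.0]
force: [-0.8, 0.9, -3.4]
opening: 0.423
grip_force: 50.7
```

Scaled: 10 mm is 0.16, 1 mm is 0.016.

Request:
jog_arm:
  steps: [0,0.0208,0.016,0.4,0,0,0,0,0.32,0,0,0,0,0.16,0,0,0,0,0,0]

```text
t: 16.02
ee_pos: [459.0, -371.4, 181.4]
tcp_rot: [-0.0, 1.0, 0.0, -0.0]
force: [0.9, -0.5, -1.6]
opening: 0.422
grip_force: 50.7
```

```bash
python3 -c "
from h import *
S=snapshot('scene')
cv2.imwrite('pics/pot1.png',cv2.resize(S['img'][110:210,330:450],None,fx=5,fy=5)[:,:,::-1])"
```

```text
(no output)
```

View pics/pot1.png

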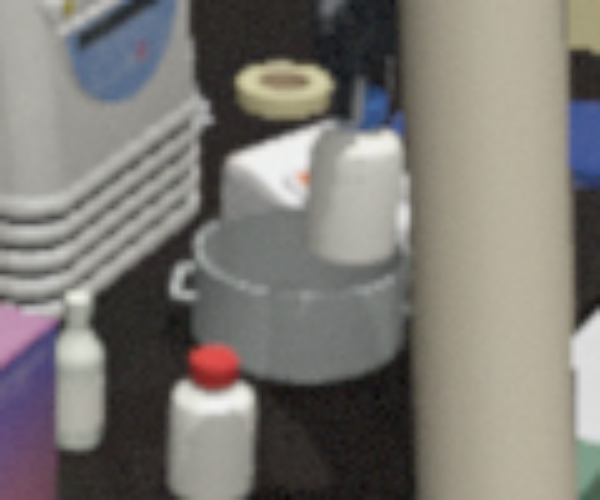

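The bottle hangs upright over the right half of the open pot, at (358,200) in the crop; the rim ellipse centre is near (300,250). It is clear of the wall. Lowering.

Scaled: 20 mm is 0.32, 15 mm is 0.24.

Request:
jog_arm:
  steps: [0,0,0,0.24,0,0,0,0,0.32,0,0,0,0,0.32,0,0,0,0,0.16,0,0,0,0,0.064,0,0,0,0,0.024,0,0,0,0,0,0]

```text
t: 16.95
ee_pos: [459.5, -372.8, 111.8]
tcp_rot: [0.0, 1.0, -0.0, 0.0]
force: [-0.9, 0.2, -2.4]
opening: 0.426
grip_force: 50.7
```

Request:
jog_arm:
  steps: [0,0,0,0.0128,0,0,0,0,0.0128,0,0,0,0,0,0]

```text
t: 17.32
ee_pos: [459.1, -372.5, 109.7]
tcp_rot: [0.0, 1.0, -0.0, 0.0]
force: [0.8, 0.1, -2.7]
opening: 0.426
grip_force: 50.7
```

Request:
jog_arm:
  steps: [0,0,0,0.0112,0,0,0,0,0.0112,0,0,0,0,0,0]

```text
t: 17.7
ee_pos: [459.3, -372.5, 108.6]
tcp_rot: [0.0, 1.0, -0.0, 0.0]
force: [-1.0, 0.8, 0.6]
opening: 0.421
grip_force: 51.0
```

Request:
jog_arm:
  steps: [0,0,0,0.008,0,0,0,0,0.008,0,0,0,0,0,0]

```text
t: 18.08
ee_pos: [459.5, -372.5, 108.6]
tcp_rot: [0.0, 1.0, -0.0, 0.001]
force: [-0.7, 1.9, 6.7]
opening: 0.423
grip_force: 51.7
```

Scaled: -55 mm is -0.88, -50 mm is -0.8.

Request:
jog_arm:
  steps: [0.5,0,0,-0.008,0,0.65,0,0,0,0,0.85,0,0,0,0,1,0,0,-0.16,0,1,0,0,-0.48,0,1,0,0,-0.64,0,1,-0.032,-0.4,0,0,1,-0.064,-0.8,0,0,1,-0.08,-0.88,0,0,1,-0.064,-0.88,0,0]

```text
t: 19.32
ee_pos: [442.9, -184.8, 187.1]
tcp_rot: [-0.001, 1.0, -0.0, -0.001]
force: [0.4, -0.4, -0.7]
opening: 1.001
grip_force: 0.0
```

Request:
jog_arm:
  steps: [1,-0.048,-0.608,0,0,1,-0.016,-0.272,0,0,1,0,0,0,0,1,0,0,0,0]

```text
t: 19.82
ee_pos: [440.6, -133.6, 187.7]
tcp_rot: [0.001, 1.0, -0.0, 0.0]
force: [0.5, -0.4, 0.3]
opening: 1.002
grip_force: 0.0
```

```bash
python3 -c "
from h import *
S=snapshot('scene')
cv2.imwrite('pics/pot2.png',cv2.resize(S['img'][110:210,330:450],None,fx=5,fy=5)[:,:,::-1])
b,st,_=blob(S,(0,110,60),(10,255,255),(350,165,390,200));print(b,st)"
```

```text
[372.34328358 183.19402985] [367 180  11   8  67]
```

View pics/pot2.png

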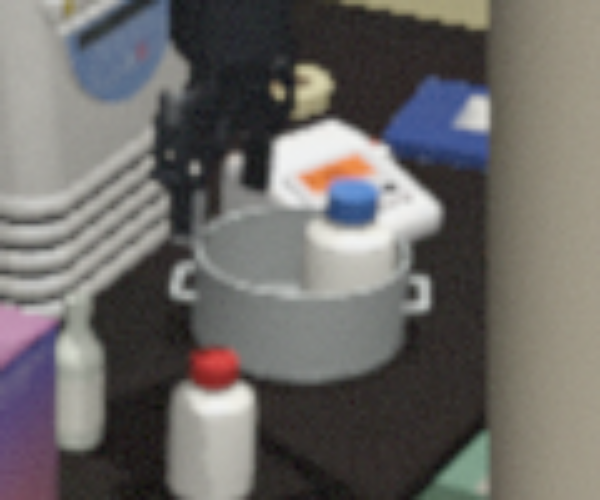

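The large bottle stands upright in the pot, cap at (352,200) in the crop, clear of the wall. The small one (red cap at (213,365)) hasn't moved. Gripping the small one.

Scaled: 8 mm is 0.128, -1 mm is -0.016.

Request:
jog_arm:
  steps: [1,0,-0.016,0.64,0,1,0,0,0.56,0,1,0,0,0.272,0,1,0,0,0.128,0,1,0,0,0,0,0.25,0,0,0,0,0,0,0,0,0,0,0,0,0,0,0,0,0,0,0,0,0,0,0,0]
  squeeze: 60

```text
t: 21.12
ee_pos: [440.6, -131.8, 88.5]
tcp_rot: [0.0, 1.0, 0.0, 0.001]
force: [-0.9, -0.2, 5.9]
opening: 0.332
grip_force: 59.0
```

Request:
jog_arm:
  steps: [0,0,0,-0.08,0,0,0,0,-0.16,0,0,0,0,-0.32,0,0,0,0,-0.56,0,0,0,0,-0.64,0,0,0,0,-0.56,0,0,0,0,0,0]

```text
t: 22.0
ee_pos: [441.8, -132.2, 235.3]
tcp_rot: [0.001, 1.0, 0.0, 0.003]
force: [-0.4, 0.2, -3.3]
opening: 0.331
grip_force: 59.6
```

Request:
jog_arm:
  steps: [0,0.144,0.4,0,0,0,0.256,0.688,0,0,0,0.288,0.8,0,0,0,0.288,0.8,0,0,0,0.24,0.64,0,0,0,0.144,0.384,0,0,0,0.048,0.112,0,0,0,0,0,0,0,0,0,0,0,0]

```text
t: 23.12
ee_pos: [527.6, -368.9, 232.4]
tcp_rot: [-0.001, 1.0, 0.0, -0.0]
force: [0.7, 0.1, -3.1]
opening: 0.33
grip_force: 59.8
```

Scaled: 2 mm is 0.032, 35 mm is 0.56.

Request:
jog_arm:
  steps: [0,0.032,0.032,0.32,0,0,0,0,0.56,0,0,0,0,0.48,0,0,0,0,0.4,0,0,0,0,0.24,0,0,0,0,0.096,0,0,0,0,0.048,0,0,0,0,0,0]

```text
t: 24.12
ee_pos: [530.5, -372.7, 99.5]
tcp_rot: [0.0, 1.0, 0.0, 0.001]
force: [0.3, -0.4, -3.8]
opening: 0.33
grip_force: 59.8
```

Request:
jog_arm:
  steps: [0,0,0,0.0112,0,0,0,0,0.0112,0,0,0,0,0,0]

```text
t: 24.5
ee_pos: [530.2, -372.5, 97.5]
tcp_rot: [0.0, 1.0, -0.0, 0.0]
force: [-0.0, -0.4, -3.4]
opening: 0.331
grip_force: 59.8
```

Request:
jog_arm:
  steps: [0,0,0,0.0128,0,0,0,0,0.0128,0,0,0,0,0.0096,0,0,0,0,0,0]

```text
t: 25.0
ee_pos: [530.1, -372.4, 95.0]
tcp_rot: [-0.0, 1.0, 0.0, -0.0]
force: [0.1, -0.2, -3.0]
opening: 0.329
grip_force: 59.8
```

Request:
jog_arm:
  steps: [0,0,0,0.008,0,0,0,0,0.008,0,0,0,0,0,0]

```text
t: 25.38
ee_pos: [530.4, -372.7, 94.7]
tcp_rot: [0.0, 1.0, -0.0, 0.0]
force: [0.2, -0.3, -0.3]
opening: 0.328
grip_force: 60.2
```

Scaled: 2 mm is 0.032, -55 mm is -0.88.

Request:
jog_arm:
  steps: [0,0,0,0.008,0,0.42,0,0,0,0,0.6,0,0,0,0,0.85,0,0,0,0,1,0,0,-0.24,0,1,0,0,-0.64,0,1,0,0,-0.64,0,1,0.032,-0.4,0,0,1,0.064,-0.768,0,0,1,0.08,-0.88,0,0]

```text
t: 26.62
ee_pos: [540.6, -242.6, 188.2]
tcp_rot: [-0.0, 1.0, -0.001, -0.0]
force: [0.7, -0.4, 0.4]
opening: 1.001
grip_force: 0.0
```

Request:
jog_arm:
  steps: [1,0.08,-0.832,0,0,1,0.048,-0.576,0,0,1,0.024,-0.272,0,0,1,0,0,0,0,1,0,0,0,0]

```text
t: 27.25
ee_pos: [550.6, -140.6, 188.5]
tcp_rot: [0.0, 1.0, -0.0, -0.0]
force: [-0.5, 0.6, -0.1]
opening: 1.0
grip_force: 0.0
```

```bash
python3 -c "
from h import *
S=snapshot('scene')
cv2.imwrite('pics/pot3.png',cv2.resize(S['img'][110:210,330:450],None,fx=5,fy=5)[:,:,::-1])"
```

```text
(no output)
```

View pics/pot3.png

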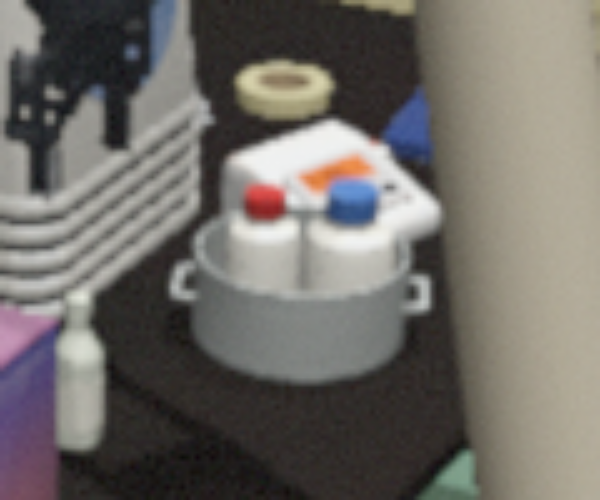

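Small and large bottles both stand upright in the pot (caps at (265,203) and (352,200) in the crop). The slim bottle (cap at (78,303)) is untouched. Gripping it.

```bash
python3 -c "
from h import *
S=snapshot('scene');print(on(S,330+78/5,110+303/5,104))"
```

```text
[ 548.19327039 -140.37568337  104.        ]
```

Request:
jog_arm:
  steps: [1,0,-0.008,0.64,0,1,0,0,0.448,0,1,0,0,0.24,0,1,0,0,0.128,0,1,0,0,0,0,0.15,0,0,0,0,0,0,0,0,0,0,0,0,0,0,0,0,0,0,0,0,0,0,0,0]
  squeeze: 40

```text
t: 28.6
ee_pos: [551.0, -139.0, 98.1]
tcp_rot: [0.0, 1.0, 0.0, 0.0]
force: [-0.6, 0.3, 2.9]
opening: 0.196
grip_force: 39.0
```

Request:
jog_arm:
  steps: [0,0,0,0,0,0,0,0,0,0]

```text
t: 28.85
ee_pos: [551.0, -139.1, 98.1]
tcp_rot: [0.0, 1.0, -0.0, 0.0]
force: [0.7, -0.1, 5.2]
opening: 0.194
grip_force: 39.2
```

Request:
jog_arm:
  steps: [0,0,0,-0.08,0,0,0,0,-0.16,0,0,0,0,-0.32,0,0,0,0,-0.56,0,0,0,0,-0.64,0,0,0,0,-0.48,0,0,-0.128,0.4,0,0,0,-0.208,0.672,0,0,0,-0.24,0.768,0,0,0,-0.176,0.608,0,0]

```text
t: 30.1
ee_pos: [502.8, -293.6, 237.9]
tcp_rot: [0.0, 1.0, -0.0, -0.0]
force: [-0.1, 0.4, -1.0]
opening: 0.187
grip_force: 39.1
```

Request:
jog_arm:
  steps: [0,-0.112,0.336,0,0,0,-0.032,0.112,0,0,0,0,0,0,0,0,0,0,0,0]

```text
t: 30.6
ee_pos: [495.1, -318.6, 237.7]
tcp_rot: [-0.0, 1.0, 0.001, 0.0]
force: [1.0, -0.1, -1.1]
opening: 0.189
grip_force: 39.1
```

Request:
jog_arm:
  steps: [0,0,0.016,0.32,0,0,0,0,0.48,0,0,0,0,0.48,0,0,0,0,0.4,0,0,0,0,0.24,0,0,0,0,0.112,0,0,0,0,0.048,0,0,0,0,0,0]

```text
t: 31.6
ee_pos: [495.1, -321.2, 108.3]
tcp_rot: [0.0, 1.0, 0.0, 0.001]
force: [-0.2, 0.5, -1.2]
opening: 0.19
grip_force: 39.2
```

Request:
jog_arm:
  steps: [0,0,0,0.0112,0,0,0,0,0,0]

```text
t: 31.85
ee_pos: [494.8, -321.2, 107.4]
tcp_rot: [0.0, 1.0, -0.0, 0.0]
force: [-1.4, -0.1, 0.6]
opening: 0.192
grip_force: 39.2
```

Scaled: 0.8 mm is 0.0128, 0.7 mm is 0.0112.

Request:
jog_arm:
  steps: [0,0,0,0.0128,0,0,0,0,0.0128,0,0,0,0,0.0112,0,0,0,0,0,0]

```text
t: 32.35
ee_pos: [494.6, -320.9, 104.5]
tcp_rot: [-0.0, 1.0, 0.0, -0.0]
force: [-0.2, -0.5, -0.9]
opening: 0.191
grip_force: 39.2
```

Request:
jog_arm:
  steps: [0,0,0,0.008,0,0,0,0,0.008,0,0,0,0,0,0]

```text
t: 32.72
ee_pos: [494.9, -321.1, 104.1]
tcp_rot: [0.0, 1.0, -0.0, 0.0]
force: [-1.1, 0.7, 2.7]
opening: 0.194
grip_force: 39.5
```

Scaled: -55 mm is -0.88, -45 mm is -0.72.

Request:
jog_arm:
  steps: [0.27,0,0,0,0,0.38,0,0,0,0,0.45,0,0,0,0,0.45,0,0,0,0,0.45,0,0,-0.16,0,0.45,0,0,-0.48,0,0.45,0,0,-0.72,0,0.45,0,0,-0.72,0,0.45,0,-0.64,0,0,0.45,-0.08,-0.88,0,0]

```text
t: 33.98
ee_pos: [490.4, -226.2, 235.0]
tcp_rot: [0.001, 1.0, -0.001, 0.001]
force: [-0.0, 0.7, -0.9]
opening: 0.448
grip_force: 0.0
```

Request:
jog_arm:
  steps: [0.45,-0.08,-0.88,0,0,0.45,-0.08,-0.8,0,0,0.45,-0.08,-0.64,0,0,0.45,0,0,0,0,0.45,0,0,0,0]

```text
t: 34.6
ee_pos: [475.0, -81.4, 234.3]
tcp_rot: [0.001, 1.0, 0.0, 0.001]
force: [0.8, -0.3, -0.5]
opening: 0.45
grip_force: 0.0
```

```bash
python3 -c "
from h import *
T=snapshot('top');S=snapshot('scene')
a=cv2.resize(T['img'][160:290,160:460],None,fx=2.3,fy=2.3);b=cv2.resize(S['img'][110:210,330:450],None,fx=2.9,fy=2.9)
o=np.zeros((600,700,3),np.uint8);o[:a.shape[0],:a.shape[1]]=a;o[300:300+b.shape[0],:b.shape[1]]=b
c=cv2.resize(S['img'][180:330,230:410],None,fx=1.9,fy=1.9);o[300:300+c.shape[0],355:355+c.shape[1]]=c
cv2.imwrite('pics/final.png',o[:,:,::-1])"
```

```text
(no output)
```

View pics/final.png

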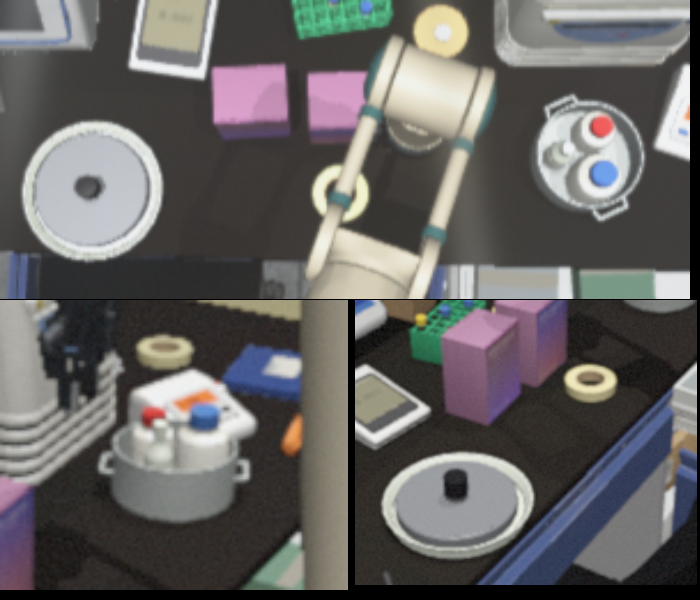

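All three bottles stand upright in the pot, with caps at (600,127), (602,174) and (566,150) in the top crop. The cap lies flat in the dish at (90,188), the other things are in place, and the arm is clear.

```bash
python3 -c "
from bench import ctrl, workorder, snapshot, get_obs
print(workorder.close_job())"
```

```text
the job is handed in; nothing more can be done
None
```

The job is handed in at about 35 s: the cap lies flat, knob up, in the white dish, and the large, small and slim bottles stand upright side by side in the pot, with the cartons, tape and petri dish left where they were; the verdict was not shown.

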